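# Tip the ink pad out of its well and butt it against the other pad

## Task

One ink pad is sunk level with the rim of the wooden desk organiser. Press the pad right down at the open end of its well so that its other end tips up, then lift it out and lay it flat, right side up, on the stamping board beside the other ink pad. Slide it up so that the two pads touch along their long sides with no gap and their ends are level, leaving the other pad against the board's stop and the things around undisturbed.

Things in the scene. Friction and masses are not known exactly. Their poses are not given: they have to be found in the camera images.
- organiser: Fixed light-wood desk organiser 165 (x) x 89 (y) x 40 mm high; origin at the centre of its underside, z up. Holds the stored ink pad in a well between two 10 mm thick side walls, 69 mm apart. The well's -x end is open above a 17 mm high sill (x = -82 to -76 mm); a wall at x = 32 to 40 mm closes its +x end. Beyond that is a compartment with an eraser
- pad_rest (a point): Fixed point of the organiser (x = -21, y = 0, z = 25 mm), axes as the organiser's: the middle of the sunk pad's underside. Sunk, the pad's top is 1 mm below the rim, with 2.5 mm clear at each side and at the +x end
- rocker (a joint): Steel floor plate of the well under the stored pad; pivots across the well at x = -36, z = 34 mm of the organiser. 0 rad = level, pad sunk; 0.40 rad = end stop: open (-x) end down, other end of the pad raised, its underside there about 11 mm above the rim. 3 to 5 N on the pad near its open end moves it; it stays where left. A 6 mm lip stops the pad sliding off at the open end
- press_end (a point): Fixed point of the organiser: middle of the sunk pad's width, on its top face while level, 12 mm in from the pad's end at the open end of the well; the place to press. It sinks about 9 mm at the end stop; a blunt fingertip 15 mm wide, which rides on its inner edge, stops after about 6 mm. Axes as the organiser's
- stored_pad: Ink pad, a shut flat tin, green lid on a grey base, 64 (x) x 102 (y) x 14 mm high, 60 g; origin at the centre of its underside, z up. Starts in the well, long axis along the organiser's x. The lid is fixed; it is the top 3 mm and juts out 1 mm all round. It can be gripped across its 64 mm width
- board: Fixed wooden stamping board 130 (x) x 250 (y) mm, flat top 12 mm above the desk; origin at the centre of its underside. Along its +y end runs a stop 12 mm wide, 22 mm high over the desk, with its inner face at y = 113 mm
- neighbour_pad: A second, equal ink pad (64 x 102 x 14 mm; origin at the centre of its underside), loose on the board with its long axis along the board's x and one long side against the stop. Its own +x axis points along the board's +y, to the stop; the free long side where the stored pad belongs is at its x = -32 mm
- eraser: Eraser 48 x 23 x 13 mm in the organiser's compartment; bystander
- stamp: Rubber stamp 24 x 58 x 59 mm high, on the desk behind the work; bystander
- stapler: Stapler 148 x 37 x 40 mm, on the desk behind the work; bystander
- calculator: Pocket calculator 125 x 76 x 14 mm, on the desk to the right; bystander
- mug: Mug 92 x 127 x 95 mm high, on the desk behind the work; bystander
There are look-alikes about, which are no part of the job. Of the things shaped like the organiser, the wood one is meant.

How it is judged:
By the outcome, as a careful person would: the job done as asked, in the order asked, and still so for the second after the job is handed in, with the robot touching nothing.
It also fails if it takes over 70 s, if anything falls off the work surface, if the arm or the gripper's body presses on something with over 40 N, if the wrist force passes 120 N, or if a joint passes its speed limit or range.

## Robot

A 6-joint arm with a two-finger parallel gripper is mounted at the origin on a cart in front of the work surface, level with it; the furniture and walls round the work are solid. World frame = base frame: x ahead of the robot, y to its left, z up, the work surface at z = 0. Lengths are in m, angles in degrees, forces in N, time in s.
With the tool pointing down it reaches from about 0.35 to 0.875 m from the base axis. Payload 4.2 kg.
Tool frame: the origin (TCP) lies on the centre line of the jaws, within the pads' length; the fingertips stand tip_reach ahead of it and the grasp point (between the pads) is the TCP (tip_reach is the distance from the TCP to the fingertips, in m); z points along the fingers, y is the line along which they close (so a half turn about z gives the same grasp; the last joint's range is limited). The gripper opens to 87 mm and grips with 3 to 60 N. Pads are 19 mm wide; open, the fingers measure 117 mm over their backs; the gripper's body (75 mm by 190 mm) begins 51 mm behind the grasp point.
Start: joints at [83.629, 22.042, 0.453, 0, -68.411, -14.817], TCP at [0.226, 0.583, 0.242] pointing down, gripper open.
Joint ranges: [-179.83, 179.83], [-69.29, 118.12], [-61.27, 80.66], [-181.25, 117.63], [-171.15, -9.14], [-177.46, 177.46]. Speed limits (degrees/s): [159.86, 159.86, 180, 180, 180, 180].

## Interface

Orientations are given as a 3x3 rotation matrix whose columns are the frame's x, y, z axes.
In Python, from station import sense, capture, finish_job, tip_reach gives the robot as it stands.
- The arm moves only by the tool arm_command, never from a script. Its argument "deltas" is a list of rows, each a list of 7 numbers: the turn, a rotation vector about the tool's x, y, z in rad, then the shift along the tool's x, y, z in cm, then the closure, from -1 (fully open) to 1 (shut), so that 0 is half open. In form: [[rx, ry, rz, dx, dy, dz, hand], ...]. A call has 1 to 8 rows; each row is the pose to reach, as a shift and turn from the pose commanded when the call began, along the tool's axes at that moment; what a row does not reach only later rows make up. A row lasts 1/12 s, in which the tool goes at most 41.7 mm and 7.16 degrees, less where a joint would pass 70% of its speed; a pose out of reach is approached as far as the arm can. A call with a gripper value outside its range is refused whole. The fingers move at their own pace and stop on an object; the grip force is fixed at half the most. Time passes only in rows, so rows that repeat a pose let the fingers close. It gives the time, the measured TCP pose, the force, the opening and the grip force at its end, in the units of the state.
- sense(): the state, without advancing time (a new reading comes with each control period).
- capture(name): name is "side" or "top"; returns a dict with "pixels" (480x640x3 uint8, blue, green, red), "fovy" (degrees; the focal length in pixels is half the picture's height over the tangent of half this angle, whatever the lens; pixels are square), "cx", "cy" (the principal point, pixels), "k1" (the pictures are not rectified: a ray, as slopes to the right and down, at radius r is drawn at 1 + k1 r^2 times it, then the intrinsics apply), "rvec" (rotation vector, rad) and "tvec" (3), from world to camera coordinates, as OpenCV has them. Camera axes: x right, y down, z forward; pixel columns grow to the right and rows downward; lengths in m; the calibration is good to about 2 mm. A picture is of the moment at which its call begins. There is no depth.
- finish_job(): hands the job in; it is judged then, once.
The state is a dict: "time_s": time; "joints": joint angles; "joint_velocities": joint speeds; "effort": joint torques, N m; "tcp_pos": TCP position; "ee_rot": TCP orientation; "wrist_force": force on the tool from outside, world axes, zero at the start; "moment": the same for the moment, N m; "gripper_width": opening from 0.0 (shut) to 1.0 (fully open); "gripper_force": force on a finger pad.
Only numpy, scipy, OpenCV 4.12 (cv2) and the standard library are available. Lean on these libraries where they do the work, as an engineer would, in place of code of your own. Each camera call takes 0.05 s, during which the arm holds its last target. There are 200 camera calls.

## Working session

There is one attempt and no reset: what is moved stays moved. The work goes in short steps, Python scripts to look and compute and a tool call to move; the robot and the scene stay as the last step left them, time stands still between calls to the robot, and variables do not carry over. Pictures are saved under pics/ and viewed, at most 10 in all, crops included, and the job is handed in when it is done.

Besides the shell and the picture viewer there is one more tool, called as a command line: name --pt "numbers of a row" for each row, then --argument value for the rest. arm_command: Moves the arm, as the interface text tells. Its arguments: {"type":"object","properties":{"deltas":{"type":"array"}},"required":["deltas"]}

```bash
ls; mkdir -p pics; cat > h.py <<'E'
import numpy as np, cv2
from station import sense, capture, finish_job, tip_reach
def cam(n):
    c=capture(n); h=c["pixels"].shape[0]; c["f"]=h/2/np.tan(np.radians(c["fovy"])/2)
    c["R"]=cv2.Rodrigues(np.array(c["rvec"],float))[0]; c["t"]=np.array(c["tvec"],float).ravel(); return c
def ray(c,u,v):
    x=np.array([(u-c["cx"])/c["f"],(v-c["cy"])/c["f"]]); s=x.copy()
    for _ in range(20): s=x/(1+c["k1"]*(s@s))
    d=c["R"].T@np.array([s[0],s[1],1]); return -c["R"].T@c["t"],d
def onz(c,u,v,z):
    o,d=ray(c,u,v); return o+d*(z-o[2])/d[2]
def proj(c,p):
    q=c["R"]@np.array(p)+c["t"]; s=q[:2]/q[2]; s=s*(1+c["k1"]*(s@s)); return s*c["f"]+[c["cx"],c["cy"]]
E
python3 - <<'E'
from h import *
for n in("top","side"):
    c=cam(n); cv2.imwrite(f"pics/{n}0.png",c["pixels"]); print(n,c["fovy"],c["k1"],c["cx"],c["cy"],-c["R"].T@c["t"])
s=sense(); print(tip_reach,s["tcp_pos"],s["ee_rot"],s["time_s"],s["gripper_width"],s["wrist_force"])
E
```

```text
pics
top 52.829801125080195 -0.012059296345043938 326.43191613366713 239.64593497054267 [ 0.33644405 -0.02367227  1.08644335]
side 53.757596819148816 -0.06483568756555738 310.2150248765842 242.1628431517329 [0.40153539 1.10629624 0.49581525]
0.019 [0.22571304 0.58229438 0.24054406] [[ 9.32338627e-01 -3.61585803e-01 -6.25724473e-04]
 [-3.61586331e-01 -9.32336731e-01 -1.88282675e-03]
 [ 9.74175104e-05  1.98168552e-03 -9.99998032e-01]] 0.1 0.9962580043222777 [-0.77119874  0.32041414 -0.52610891]
```

View pics/top0.png

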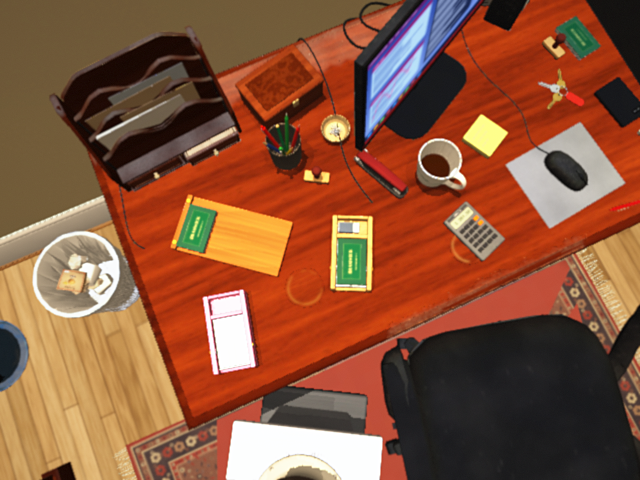

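View pics/side0.png

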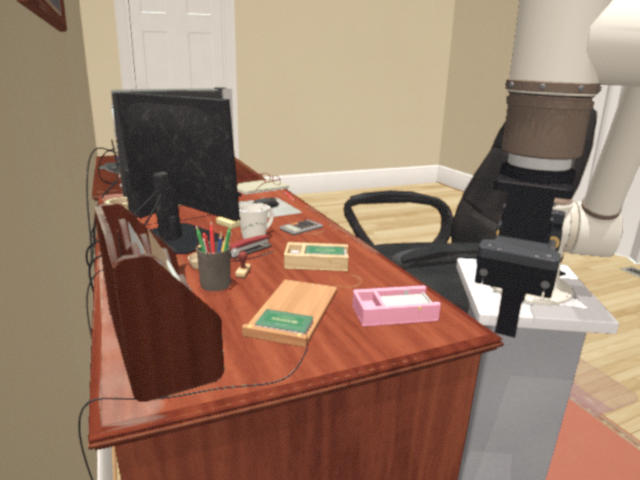

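The top view shows the wooden organiser at about (351,253), with its eraser end up and open end down, and its green pad at (351,262). The board is at about (235,235), with the neighbour pad at (198,228) against the stop on the left. The pink/white organiser is the look-alike. In the side view the organiser is at (317,257) and the board at (290,310).

```bash
cat >> h.py <<'E'
def rect(c,roi,lo,hi,z):
    u0,v0,u1,v1=roi; hsv=cv2.cvtColor(c["pixels"],cv2.COLOR_BGR2HSV)[v0:v1,u0:u1]
    m=cv2.inRange(hsv,np.array(lo),np.array(hi)); m=cv2.morphologyEx(m,cv2.MORPH_CLOSE,np.ones((5,5)))
    k=max(cv2.findContours(m,cv2.RETR_EXTERNAL,cv2.CHAIN_APPROX_NONE)[0],key=cv2.contourArea)
    P=np.array([onz(c,u+u0,v+v0,z)[:2] for u,v in k[:,0]],np.float32)
    r=cv2.minAreaRect(P*1000); return np.round(r[0],1),np.round(r[1],1),round(r[2],2),cv2.boxPoints(r).round(1).tolist()
G=((40,80,30),(90,255,255)); W=((12,60,120),(32,255,255))
E
python3 - <<'E'
from h import *
c=cam("top")
print("nb",rect(c,(170,190,225,260),*G,.026))
print("st",rect(c,(325,230,378,297),*G,.039))
print("org",rect(c,(322,205,382,300),*W,.04))
print("board",rect(c,(160,185,300,285),(8,120,150),(90,255,255),.012))
a=c["pixels"][180:300,165:385]; cv2.imwrite("pics/crop1.png",cv2.resize(a,None,fx=3.6,fy=3.6,interpolation=cv2.INTER_CUBIC))
h=cv2.cvtColor(c["pixels"],cv2.COLOR_BGR2HSV); print(h[250,250],h[285,350],h[262,333],h[320,300])
E
```

```text
nb (array([554. , 296.4]), array([62.3, 99.8]), 80.78, [[499.79998779296875, 273.6000061035156], [598.2999877929688, 257.6000061035156], [608.2999877929688, 319.1000061035156], [509.70001220703125, 335.1000061035156]])
st (array([513.4, -58.3]), array([100.5,  63. ]), 3.72, [[461.20001220703125, -30.100000381469727], [465.29998779296875, -93.0], [565.5999755859375, -86.5], [561.5, -23.600000381469727]])
org (array([531.7, -55.7]), array([169.9,  96.2]), 5.99, [[442.20001220703125, -16.799999237060547], [452.29998779296875, -112.4000015258789], [621.2999877929688, -94.69999694824219], [611.2000122070312, 1.0]])
board (array([551.7, 223.7]), array([231.2, 321.6]), 6.02, [[419.79998779296875, 371.5], [453.6000061035156, 51.599998474121094], [683.5, 75.9000015258789], [649.7000122070312, 395.70001220703125]])
[ 18 195 253] [ 24  34 186] [ 29 101 255] [  8 231 205]
```

View pics/crop1.png

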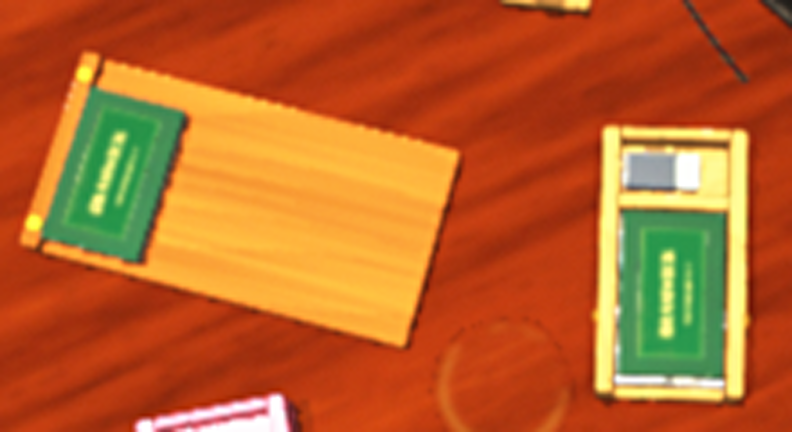

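The crop shows the organiser's outline at about (604,128)–(747,130)–(744,400)–(597,395). The board's long edges run (105,62)→(460,152) and (45,250)→(405,346). The stored pad sits level in its well.

```bash
python3 - <<'E'
from h import *
c=cam("top"); d=cam("side"); f=lambda u,v,z: onz(c,165+u/3.6,180+v/3.6,z)[:2]*1000
for n,z,a,b in [("bU",.012,(105,62),(460,152)),("bL",.012,(45,250),(405,346)),("stop",.022,(98,60),(40,246)),("bend",.012,(460,152),(405,346)),("oL",.04,(604,128),(597,395)),("oR",.04,(747,130),(744,398)),("oTop",.04,(604,128),(747,130)),("oBot",.04,(597,395),(744,400)),("cross wall",.04,(620,200),(728,202))]:
    p,q=f(*a,z),f(*b,z); e=q-p; print(n,p.round(),q.round(),np.linalg.norm(e).round(),np.degrees(np.arctan2(e[1],e[0])).round(1))
print("side nb",rect(d,(245,300,320,338),*G,.026)); print("side st",rect(d,(295,240,352,262),*G,.039))
E
```

```text
bU [628. 317.] [593.  82.] 237.0 -98.6
bL [503. 335.] [466. 102.] 236.0 -98.9
stop [626. 318.] [503. 335.] 124.0 172.4
bend [593.  82.] [466. 102.] 128.0 171.4
oL [611.  -8.] [445. -20.] 166.0 -175.6
oR [619. -96.] [ 453. -109.] 166.0 -175.7
oTop [611.  -8.] [619. -96.] 89.0 -84.8
oBot [445. -20.] [ 452. -109.] 88.0 -86.0
cross wall [566. -22.] [572. -88.] 66.0 -85.1
side nb (array([553.9, 298.4]), array([39.6, 85.9]), 83.9, [[509.1000061035156, 283.29998779296875], [594.5, 274.1000061035156], [598.7000122070312, 313.5], [513.4000244140625, 322.70001220703125]])
side st (array([483.5, -59.9]), array([23.5, 31.2]), 4.32, [[470.6000061035156, -45.20000076293945], [472.8999938964844, -76.4000015258789], [496.3999938964844, -74.5999984741211], [494.1000061035156, -43.400001525878906]])
```

```bash
cat >> h.py <<'E'
from scipy.spatial.transform import Rotation as Ro
def go(p,yaw,t=0):
    s=sense(); R=np.array(s["ee_rot"]); y,t=np.radians([yaw,t])
    x=np.array([np.cos(y)*np.cos(t),np.sin(y)*np.cos(t),np.sin(t)]); yy=np.array([np.sin(y),-np.cos(y),0])
    T=np.c_[x,yy,np.cross(x,yy)]; rv=Ro.from_matrix(R.T@T).as_rotvec()
    print("row",rv.round(3),(R.T@(np.array(p)/1000-s["tcp_pos"])*100).round(2),"| t",round(s["time_s"],2),"joints",np.round(s["joints"],0),"F",np.round(s["wrist_force"],1))
E
python3 -c "
from h import *
go((470,-62,130),4.3)"
```

```text
row [ 0.001  0.    -0.445] [46.07 51.25 11.16] | t 0.25 joints [ 84.  22.   0.  -0. -68. -15.] F [ 0.3 -0.6 -0.2]
```

arm_command --pt "0 0 -0.445 46.1 51.2 8 1" --pt "0 0 -0.445 46.1 51.2 8 1" --pt "0 0 -0.445 46.1 51.2 8 1" --pt "0 0 -0.445 46.1 51.2 8 1" --pt "0 0 -0.445 46.1 51.2 8 1" --pt "0 0 -0.445 46.1 51.2 8 1" --pt "0 0 -0.445 46.1 51.2 8 1" --pt "0 0 -0.445 46.1 51.2 8 1"

```text
time_s: 0.92
tcp_pos: [0.3436, 0.2713, 0.2031]
ee_rot: [[0.997, 0.076, 0.0], [0.076, -0.997, 0.0], [0.0, -0.0, -1.0]]
wrist_force: [0.0, 0.2, -0.3]
gripper_width: 0.482
gripper_force: 0.0
```

```bash
python3 -c "
from h import *
go((470,-62,130),4.3)"
```

```text
row [-0.    -0.     0.001] [10.07 34.19  7.3 ] | t 0.92 joints [ 60.   6. -28.   0. -57.  35.] F [ 0.   0.2 -0.3]
```

arm_command --pt "0 0 0 10 34 7 1" --pt "0 0 0 10 34 7 1" --pt "0 0 0 10 34 7 1" --pt "0 0 0 10 34 7 1" --pt "0 0 0 10 34 7 1" --pt "0 0 0 10 34 7 1" --pt "0 0 0 10 34 7 1" --pt "0 0 0 10 34 7 1"

```text
time_s: 1.58
tcp_pos: [0.4595, -0.0347, 0.1384]
ee_rot: [[0.997, 0.075, 0.001], [0.075, -0.997, 0.0], [0.001, -0.0, -1.0]]
wrist_force: [1.6, 0.4, 1.1]
gripper_width: 0.008
gripper_force: 0.0
```

```bash
python3 -c "
from h import *
go((470,-62,75),4.3)"
```

```text
row [-0.    -0.001  0.   ] [0.83 2.8  6.34] | t 1.58 joints [ 16.  12. -30.   0. -47.  78.] F [1.6 0.4 1.1]
```

arm_command --pt "0 0 0 0.8 2.0 3 1" --pt "0 0 0 0.8 2.0 6 1" --pt "0 0 0 0.8 2.0 6 1" --pt "0 0 0 0.8 2.0 6 1"

```text
time_s: 1.92
tcp_pos: [0.4675, -0.0526, 0.0776]
ee_rot: [[0.997, 0.075, -0.004], [0.075, -0.997, -0.001], [-0.004, 0.001, -1.0]]
wrist_force: [0.1, 0.1, 1.2]
gripper_width: 0.009
gripper_force: 0.0
```

```bash
python3 - <<'E'
from h import *
go((470,-62,58),4.3)
c=cam("top"); d=cam("side")
a=cv2.resize(c["pixels"][200:320,300:400],(500,600),interpolation=cv2.INTER_CUBIC); b=cv2.resize(d["pixels"][215:285,270:370],None,fx=3,fy=3,interpolation=cv2.INTER_CUBIC)
o=np.zeros((600,800,3),np.uint8); o[:,:500]=a; o[:210,500:]=b; cv2.imwrite("pics/p1.png",o)
E
```

```text
row [ 0.001  0.004 -0.   ] [0.19 0.96 1.96] | t 1.92 joints [ 13.  19. -33.   0. -39.  81.] F [0.1 0.1 1.2]
```

View pics/p1.png

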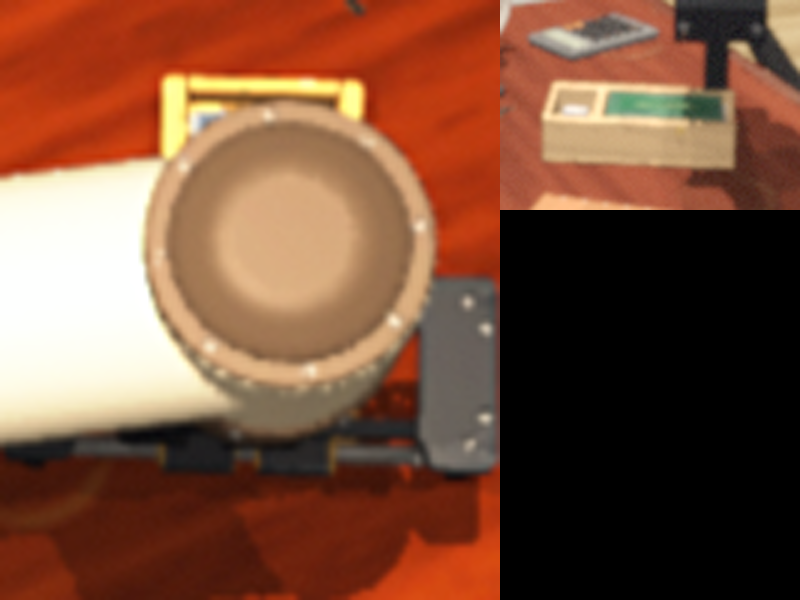

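The side crop shows the closed fingertip just above the open end of the sunk pad. The arm hides the top view. I'll press gently now.

arm_command --pt "0 0 0 0.1 0.9 0.9 1" --pt "0 0 0 0.1 0.9 1.7 1" --pt "0 0 0 0.1 0.9 2.0 1" --pt "0 0 0 0.1 0.9 2.2 1" --pt "0 0 0 0.1 0.9 2.4 1" --pt "0 0 0 0.1 0.9 2.5 1" --pt "0 0 0 0.1 0.9 2.5 1"

```text
time_s: 2.6
tcp_pos: [0.4696, -0.0609, 0.0534]
ee_rot: [[0.997, 0.075, -0.001], [0.075, -0.997, -0.0], [-0.001, 0.0, -1.0]]
wrist_force: [-1.6, 0.6, 2.8]
gripper_width: 0.006
gripper_force: 1.9
```

arm_command --pt "0 0 0 0 0 0.1 1" --pt "0 0 0 0 0 0.2 1" --pt "0 0 0 0 0 0.3 1" --pt "0 0 0 0 0 0.3 1"

```text
time_s: 2.93
tcp_pos: [0.4698, -0.0609, 0.0506]
ee_rot: [[0.997, 0.075, -0.001], [0.075, -0.997, -0.0], [-0.001, 0.0, -1.0]]
wrist_force: [-4.8, 1.5, 6.3]
gripper_width: 0.005
gripper_force: 3.8
```

arm_command --pt "0 0 0 0 0 0.1 1" --pt "0 0 0 0 0 0.2 1" --pt "0 0 0 0 0 0.2 1"

```text
time_s: 3.18
tcp_pos: [0.4699, -0.0609, 0.0501]
ee_rot: [[0.997, 0.076, -0.001], [0.076, -0.997, -0.001], [-0.001, 0.0, -1.0]]
wrist_force: [-8.4, 2.8, 18.7]
gripper_width: 0.006
gripper_force: 10.3
```

```bash
python3 - <<'E'
from h import *
go((470,-62,58),4.3)
d=cam("side")
cv2.imwrite("pics/p2.png",cv2.resize(d["pixels"][215:285,270:370],None,fx=6,fy=6,interpolation=cv2.INTER_CUBIC))
E
```

```text
row [0.    0.001 0.001] [ 0.    0.11 -0.79] | t 3.18 joints [ 12.  22. -34.   0. -34.  82.] F [-8.4  2.8 18.7]
```

View pics/p2.png

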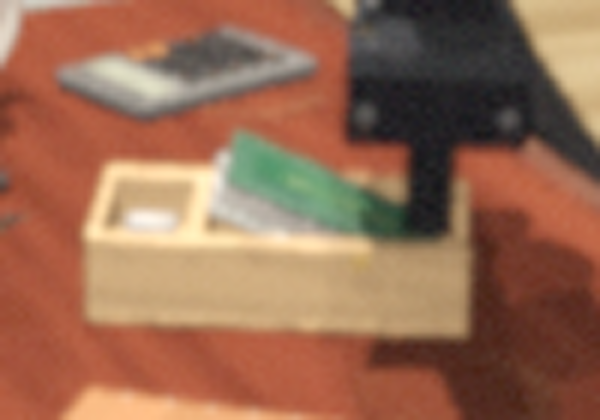

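The side crop shows the pad fully tipped: its green +x end is raised well above the rim and the force rose at the stop. Next I'll lift off, open the gripper and tilt it to match the pad.

arm_command --pt "0 0 0 0 0 -2 1" --pt "0 0 0 0 0 -5 1" --pt "0 0 0 0 0 -8 -1" --pt "0 0 0 2 0.4 -9 -1" --pt "0 0 0 5 0.2 -9 -1" --pt "0 0 0 5 0.2 -9 -1"

```text
time_s: 3.73
tcp_pos: [0.5269, -0.0585, 0.1402]
ee_rot: [[0.997, 0.076, 0.01], [0.076, -0.997, 0.0], [0.01, 0.0, -1.0]]
wrist_force: [1.2, 0.7, 0.1]
gripper_width: 0.223
gripper_force: 0.0
```

```bash
python3 -c "
from h import *
go((526,-58.5,103),4.3,22.9)"
```

```text
row [0.    0.389 0.001] [-0.13 -0.01  3.72] | t 3.73 joints [ 11.  18. -21.   0. -50.  83.] F [1.2 0.7 0.1]
```

arm_command --pt "0 0.1 0 0 0 0 -1" --pt "0 0.2 0 0 0 0 -1" --pt "0 0.3 0 0 0 1 -1" --pt "0 0.395 0 -0.1 0 3 -1" --pt "0 0.395 0 -0.1 0 3.7 -1" --pt "0 0.395 0 -0.1 0 3.7 -1" --pt "0 0.395 0 -0.1 0 3.7 -1" --pt "0 0.395 0 -0.1 0 3.7 -1"

```text
time_s: 4.4
tcp_pos: [0.523, -0.0602, 0.1063]
ee_rot: [[0.921, 0.078, 0.382], [0.07, -0.997, 0.035], [0.384, -0.006, -0.923]]
wrist_force: [0.3, 0.9, 0.1]
gripper_width: 0.835
gripper_force: 0.0
```

```bash
python3 - <<'E'
from h import *
go((542,-57.5,66),4.3,22.9); s=sense(); print(s["tcp_pos"],s["gripper_width"])
d=cam("side")
cv2.imwrite("pics/p3.png",cv2.resize(d["pixels"][195:285,270:370],None,fx=6,fy=6,interpolation=cv2.INTER_CUBIC))
print([proj(d,np.array(s["tcp_pos"])+np.array(s["ee_rot"])@[0,y,.019])for y in(-.0435,.0435)])
E
```

```text
row [-0.006  0.006  0.   ] [ 0.22 -0.09  4.46] | t 4.4 joints [ 12.  14. -45.  16.  -9.  67.] F [0.3 0.9 0.1]
[ 0.52297873 -0.06015817  0.10630322] 0.8347109716690443
[array([317.75464027, 236.74249361]), array([319.08095723, 226.06090312])]
```

View pics/p3.png

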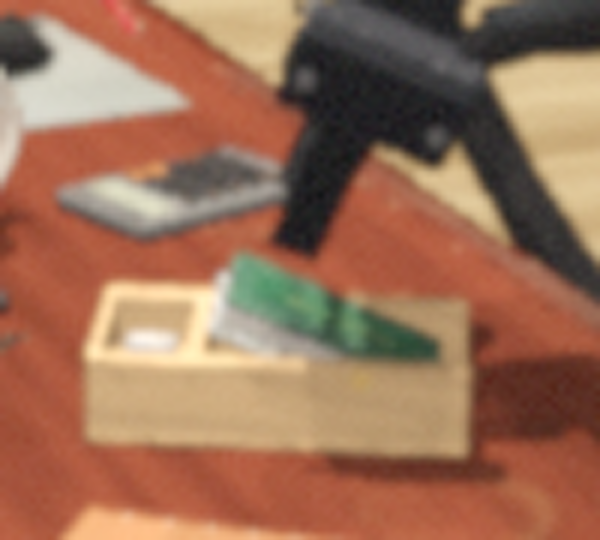

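The side crop shows the tilted fingers above the raised end. Joint 5 is at its range limit with this tilt, so I'll use about 10° instead.

```bash
python3 -c "
from h import *
go((541,-57.5,95),4.3,10)"
```

```text
row [-0.007 -0.22   0.001] [ 1.22 -0.11  1.76] | t 4.45 joints [ 12.  14. -45.  16.  -9.  67.] F [-0.4  0.1  0.5]
```

arm_command --pt "-0.007 -0.1 0 0.6 -0.1 0.5 -1" --pt "-0.007 -0.22 0 1.2 -0.1 1.7 -1" --pt "-0.007 -0.22 0 1.2 -0.1 1.7 -1" --pt "-0.007 -0.22 0 1.2 -0.1 1.7 -1" --pt "-0.007 -0.22 0 1.2 -0.1 1.7 -1"

```text
time_s: 4.87
tcp_pos: [0.5393, -0.058, 0.0941]
ee_rot: [[0.982, 0.075, 0.171], [0.074, -0.997, 0.012], [0.172, 0.001, -0.985]]
wrist_force: [0.1, -0.5, 0.1]
gripper_width: 0.998
gripper_force: 0.0
```

```bash
python3 -c "
from h import *
go((546.5,-57,63.2),4.3,10); print(sense()['tcp_pos'])"
```

```text
row [0.001 0.002 0.   ] [ 0.19 -0.05  3.17] | t 4.87 joints [ 12.  19. -30.   3. -31.  80.] F [ 0.1 -0.5  0.1]
[ 0.53925229 -0.05802461  0.09405722]
```

arm_command --pt "0 0 0 0.1 0 1.2 -1" --pt "0 0 0 0.2 -0.05 2.2 -1" --pt "0 0 0 0.2 -0.05 2.8 -1" --pt "0 0 0 0.2 -0.05 3.1 -1" --pt "0 0 0 0.2 -0.05 3.1 -1"

```text
time_s: 5.28
tcp_pos: [0.5443, -0.0576, 0.0628]
ee_rot: [[0.983, 0.075, 0.167], [0.075, -0.997, 0.011], [0.167, 0.002, -0.986]]
wrist_force: [0.4, 0.6, 0.2]
gripper_width: 1.001
gripper_force: 0.0
```

```bash
python3 - <<'E'
from h import *
go((546.5,-57,63.2),4.3,10)
d=cam("side")
cv2.imwrite("pics/p4.png",cv2.resize(d["pixels"][205:285,270:370],None,fx=6,fy=6,interpolation=cv2.INTER_CUBIC))
E
```

```text
row [0.002 0.007 0.001] [ 0.23 -0.04 -0.01] | t 5.28 joints [ 12.  23. -31.   3. -27.  80.] F [0.4 0.6 0.2]
```

View pics/p4.png

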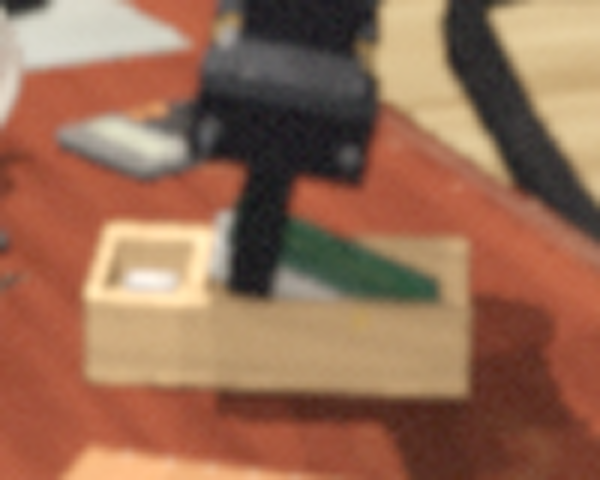

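The near finger at crop (265,240) stands beside the pad's raised end, with its tip just above the rim. I'll close now.

arm_command --pt "0 0 0 0 0 0 1" --pt "0 0 0 0 0 0 1" --pt "0 0 0 0 0 0 1" --pt "0 0 0 0 0 0 1" --pt "0 0 0 0 0 0 1" --pt "0 0 0 0 0 0 1"

```text
time_s: 5.83
tcp_pos: [0.5454, -0.0559, 0.0638]
ee_rot: [[0.983, 0.077, 0.17], [0.076, -0.997, 0.013], [0.17, 0.0, -0.985]]
wrist_force: [-1.0, 8.4, 0.8]
gripper_width: 0.727
gripper_force: 30.0
```

arm_command --pt "0 0 0 0.1 -0.2 -0.5 1" --pt "0 0 0 0.2 -0.2 -1.2 1" --pt "0 0 0 0.4 -0.2 -2.5 1" --pt "0 0 0 0.8 -0.2 -4.5 1" --pt "0 0 0 1.3 -0.2 -7.5 1" --pt "0 0 0 1.5 -0.2 -9 1" --pt "0 0 0 1.5 -0.2 -9 1"

```text
time_s: 6.42
tcp_pos: [0.547, -0.0553, 0.1601]
ee_rot: [[0.981, 0.076, 0.178], [0.075, -0.997, 0.012], [0.178, 0.002, -0.984]]
wrist_force: [0.6, -0.1, 0.3]
gripper_width: 0.723
gripper_force: 30.0
```

```bash
python3 - <<'E'
from h import *
go((546.5,-57,63.2),4.3,10)
d=cam("side")
cv2.imwrite("pics/p5.png",cv2.resize(d["pixels"][175:285,260:380],None,fx=5,fy=5,interpolation=cv2.INTER_CUBIC))
E
```

```text
row [ 0.001 -0.005  0.001] [-1.79  0.15  9.53] | t 6.42 joints [ 12.  15. -25.   2. -40.  81.] F [ 0.6 -0.1  0.3]
```

View pics/p5.png

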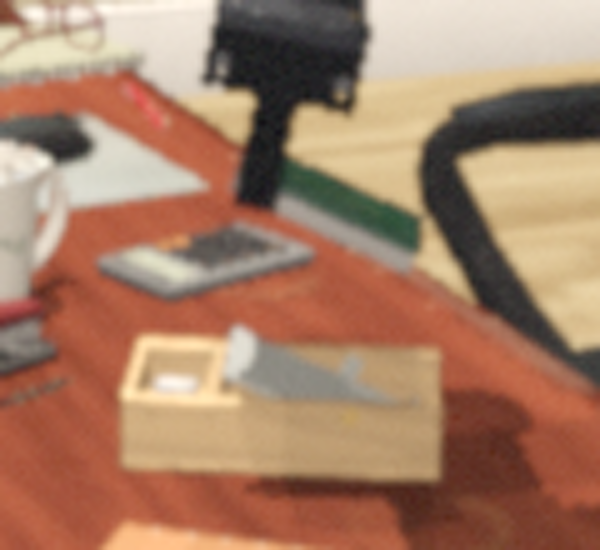

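The pad is held and clear. Its near edge runs from (285,160) to (420,220) in the crop, and the rocker plate stays tilted in the well.

```bash
python3 - <<'E'
from h import *
d=cam("side"); s=sense(); R=np.array(s["ee_rot"]); p0=np.array(s["tcp_pos"])
n=R[:,1]; q0=p0-n*.032
def hit(u,v):
    o,r=ray(d,260+u/5,175+v/5); P=o+r*((q0-o)@n)/(r@n); return R.T@(P-p0)*1000
for a,b in [((290,160),(420,218)),((275,213),(408,268))]:
    A,B=hit(*a),hit(*b); e=A-B; print(A.round(),B.round(),"pitch rel tool",np.degrees(np.arctan2(-e[2],e[0])).round(1))
go((577,192,110),-8.8,-12.9)
E
```

```text
[-11. -32. -11.] [-81. -32.   5.] pitch rel tool 13.2
[ -9. -32.  18.] [-81. -32.  32.] pitch rel tool 11.7
row [ 0.007 -0.395  0.23 ] [  4.25 -24.44   5.35] | t 6.52 joints [ 12.  15. -25.   2. -40.  81.] F [-1.  -0.  -0.9]
```

```bash
python3 -c "
from h import *
go((575.5,193.3,110),-8.8,-9)"
```

```text
row [-0.    -0.327  0.229] [  4.12 -24.58   5.33] | t 6.52 joints [ 12.  15. -25.   2. -40.  81.] F [-1.  -0.  -0.9]
```

arm_command --pt "0 -0.04 0.03 0.5 -3 0 1" --pt "0 -0.09 0.06 1 -6.5 0 1" --pt "0 -0.14 0.1 2 -10.5 0 1" --pt "0 -0.2 0.14 3 -14.5 1 1" --pt "0 -0.25 0.18 4 -18.5 2 1" --pt "0 -0.3 0.21 4.1 -22 4 1" --pt "0 -0.327 0.23 4.1 -24.6 5.3 1" --pt "0 -0.327 0.23 4.1 -24.6 5.3 1"

```text
time_s: 7.18
tcp_pos: [0.5737, 0.1972, 0.1033]
ee_rot: [[0.975, -0.151, -0.164], [-0.149, -0.989, 0.021], [-0.166, 0.004, -0.986]]
wrist_force: [0.2, -0.4, -1.2]
gripper_width: 0.728
gripper_force: 30.0
```

```bash
python3 - <<'E'
from h import *
go((575.5,193.3,40),-8.8,-9)
d=cam("side"); s=sense(); cv2.imwrite("pics/p6.png",cv2.resize(d["pixels"][175:345,230:370],None,fx=3.5,fy=3.5,interpolation=cv2.INTER_CUBIC))
E
```

```text
row [0.004 0.009 0.002] [1.28 0.33 6.2 ] | t 7.18 joints [ 31.  31.  -3.  -7. -63.  54.] F [ 0.2 -0.4 -1.2]
```

View pics/p6.png

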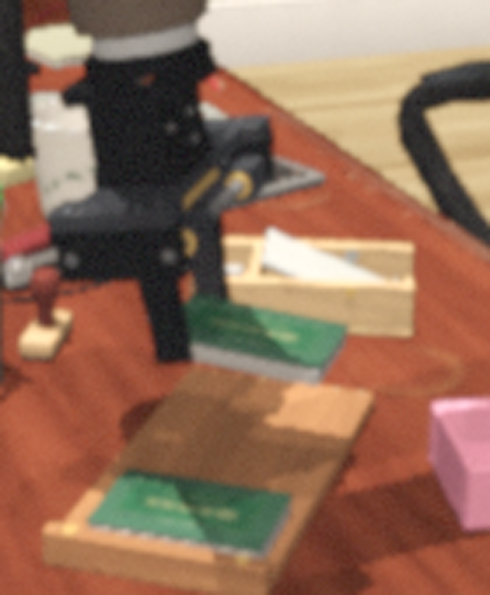

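The pad is held nearly level above the board's free part, parallel to the neighbour. Lowering it now.

arm_command --pt "0 0.009 0 0.4 0.3 2 1" --pt "0 0.009 0 0.8 0.3 4 1" --pt "0 0.009 0 1.2 0.3 5.8 1" --pt "0 0.009 0 1.3 0.3 6.2 1" --pt "0 0.009 0 1.3 0.3 6.4 1" --pt "0 0.009 0 1.3 0.3 6.6 1" --pt "0 0.009 0 1.3 0.3 6.6 1"

```text
time_s: 7.82
tcp_pos: [0.5775, 0.1901, 0.0427]
ee_rot: [[0.977, -0.153, -0.146], [-0.151, -0.988, 0.023], [-0.148, -0.0, -0.989]]
wrist_force: [0.1, -0.6, -1.5]
gripper_width: 0.721
gripper_force: 30.0
```

arm_command --pt "0 0 0 0 0 0.3 1" --pt "0 0 0 0 0 0.5 1" --pt "0 0 0 0 0 0.7 1" --pt "0 0 0 0 0 0.7 1"

```text
time_s: 8.15
tcp_pos: [0.5763, 0.1906, 0.0352]
ee_rot: [[0.977, -0.153, -0.147], [-0.151, -0.988, 0.023], [-0.148, -0.0, -0.989]]
wrist_force: [1.1, 0.4, -0.1]
gripper_width: 0.725
gripper_force: 30.0
```

arm_command --pt "0 0 0 0 0 0.1 1" --pt "0 0 0 0 0 0.2 1" --pt "0 0 0 0 0 0.3 1" --pt "0 0 0 0 0 0.3 1"

```text
time_s: 8.48
tcp_pos: [0.5762, 0.1907, 0.0326]
ee_rot: [[0.977, -0.153, -0.146], [-0.151, -0.988, 0.023], [-0.148, -0.0, -0.989]]
wrist_force: [1.5, -0.1, 2.7]
gripper_width: 0.721
gripper_force: 30.5
```

arm_command --pt "0 0 0 0 0 0 -0.8" --pt "0 0 0 0 0 0 -0.8" --pt "0 0 0 0 0 0 -0.8" --pt "0 0 0 0 0 0 -0.8" --pt "0 0 0 0 0 -2 -0.8" --pt "0 0 0 0 0 -5 -0.8" --pt "0 0 0 0 0 -9 -0.8" --pt "0 0 0 0 0 -12 -0.8"

```text
time_s: 9.15
tcp_pos: [0.5932, 0.1877, 0.152]
ee_rot: [[0.977, -0.153, -0.148], [-0.151, -0.988, 0.022], [-0.15, 0.001, -0.989]]
wrist_force: [1.4, 0.2, -0.0]
gripper_width: 0.899
gripper_force: 0.0
```

```bash
python3 - <<'E'
from h import *
go((540,60,150),-98.8)
E
```

```text
row [0.119 0.117 1.568] [-3.24 13.43  0.71] | t 9.15 joints [ 30.  30.   1.  -6. -68.  54.] F [ 1.4  0.2 -0. ]
```

arm_command --pt "0.12 0.117 1.57 -3.2 13.4 0 -0.8" --pt "0.12 0.117 1.57 -3.2 13.4 0 -0.8" --pt "0.12 0.117 1.57 -3.2 13.4 0 -0.8" --pt "0.12 0.117 1.57 -3.2 13.4 0 -0.8" --pt "0.12 0.117 1.57 -3.2 13.4 0 -0.8" --pt "0.12 0.117 1.57 -3.2 13.4 0 -0.8" --pt "0.12 0.117 1.57 -3.2 13.4 0 -0.8" --pt "0.12 0.117 1.57 -3.2 13.4 0 -0.8"

```text
time_s: 9.82
tcp_pos: [0.5405, 0.0598, 0.1545]
ee_rot: [[0.399, -0.915, -0.049], [-0.915, -0.401, 0.037], [-0.054, 0.03, -0.998]]
wrist_force: [-0.2, 0.2, 0.8]
gripper_width: 0.901
gripper_force: 0.0
```

```bash
python3 - <<'E'
from h import *
go((530,20,150),-98.8)
E
```

```text
row [0.044 0.044 0.566] [3.25 2.54 0.35] | t 9.82 joints [ 22.  20. -15.  -4. -57.   4.] F [-0.2  0.2  0.8]
```

Closing part-way for two-fingered pushing: about 50 mm open, closure about -0.15.

arm_command --pt "0.044 0.044 0.566 3.2 2.5 0.3 -0.15" --pt "0.044 0.044 0.566 3.2 2.5 0.3 -0.15" --pt "0.044 0.044 0.566 3.2 2.5 0.3 -0.15" --pt "0.044 0.044 0.566 3.2 2.5 0.3 -0.15" --pt "0.044 0.044 0.566 3.2 2.5 0.3 -0.15" --pt "0.044 0.044 0.566 3.2 2.5 0.3 -0.15"

```text
time_s: 10.32
tcp_pos: [0.5302, 0.0209, 0.1504]
ee_rot: [[-0.147, -0.989, -0.001], [-0.989, 0.147, -0.0], [0.0, 0.001, -1.0]]
wrist_force: [-0.3, -0.2, -0.2]
gripper_width: 0.599
gripper_force: 0.0
```

```bash
python3 - <<'E'
from h import *
c=cam("top"); a=c["pixels"][170:330,150:380]; cv2.imwrite("pics/p7.png",cv2.resize(a,None,fx=3.4,fy=3.4,interpolation=cv2.INTER_CUBIC))
print("nb",rect(c,(170,190,222,260),*G,.026)); print("st",rect(c,(222,190,300,280),*G,.026)); go((530,20,150),-98.8); print(sense()["gripper_width"])
E
```

```text
Traceback (most recent call last):
  File "h.py", line 17, in rect
    k=max(cv2.findContours(m,cv2.RETR_EXTERNAL,cv2.CHAIN_APPROX_NONE)[0],key=cv2.contourArea)
ValueError: max() iterable argument is empty
```

View pics/p7.png

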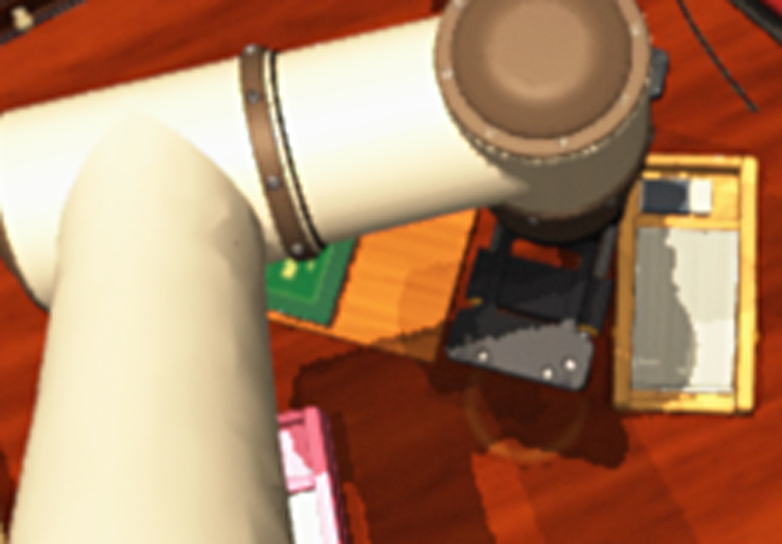

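The arm hides most of the board from the top, so I'll swing it to the right (-y) to get a clear look.

arm_command --pt "0 0 0 5 1 -1 -0.15" --pt "0 0 0 10 2 -3 -0.15" --pt "0 0 0 14 4 -4 -0.15" --pt "0 0 0 18 6 -5 -0.15" --pt "0 0 0 22 8 -5 -0.15" --pt "0 0 0 26 10 -5 -0.15" --pt "0 0 0 30 12 -5 -0.15" --pt "0 0 0 33 12 -5 -0.15"

```text
time_s: 11.03
tcp_pos: [0.3724, -0.2648, 0.201]
ee_rot: [[-0.143, -0.99, 0.001], [-0.99, 0.143, 0.001], [-0.002, -0.001, -1.0]]
wrist_force: [1.5, -0.3, 0.4]
gripper_width: 0.571
gripper_force: 0.0
```

```bash
python3 - <<'E'
from h import *
c=cam("top"); a=c["pixels"][170:330,150:380]; cv2.imwrite("pics/p8.png",cv2.resize(a,None,fx=3.4,fy=3.4,interpolation=cv2.INTER_CUBIC))
hsv=cv2.cvtColor(c["pixels"],cv2.COLOR_BGR2HSV); m=cv2.inRange(hsv,np.array(G[0]),np.array(G[1])); m[:170]=0; m[300:]=0; m[:,:165]=0; m[:,320:]=0
m=cv2.morphologyEx(m,cv2.MORPH_CLOSE,np.ones((5,5)))
for k in cv2.findContours(m,cv2.RETR_EXTERNAL,cv2.CHAIN_APPROX_NONE)[0]:
    if cv2.contourArea(k)<200: continue
    r=cv2.minAreaRect(np.float32([onz(c,*p[0],.026)[:2]*1000 for p in k])); print(np.round(r[0],1),np.round(r[1],1),round(r[2],1))
s=sense(); print(s["tcp_pos"],s["joints"])
E
```

```text
[535.5 195.2] [62.4 99.5] 80.3
[554.  296.4] [62.4 99.8] 80.8
[ 0.3703226  -0.26982994  0.20085797] [-1.56629576e+01  7.85024719e+00 -2.55026842e+01  7.45617357e-03
 -5.66626239e+01  7.03226620e+00]
```

The top-view fit puts the neighbour at (554,296.4) mm and the stored pad at (535.5,195.2) mm, right side up. They are parallel within 0.5°, with a gap of about 39 mm and an end offset of about 2 mm. I'll go behind the pad's free long side.

```bash
python3 - <<'E'
from h import *
go((525,131,120),-99.2)
E
```

```text
row [ 0.   -0.    0.01] [-41.95  -9.28   8.08] | t 11.08 joints [-16.   8. -26.   0. -57.   7.] F [ 0.2 -4.3  1.4]
```

arm_command --pt "0 0 0.01 -42 -9.3 6 -0.15" --pt "0 0 0.01 -42 -9.3 6 -0.15" --pt "0 0 0.01 -42 -9.3 6 -0.15" --pt "0 0 0.01 -42 -9.3 6 -0.15" --pt "0 0 0.01 -42 -9.3 6 -0.15" --pt "0 0 0.01 -42 -9.3 6 -0.15" --pt "0 0 0.01 -42 -9.3 6 -0.15" --pt "0 0 0.01 -42 -9.3 6 -0.15"

```text
time_s: 11.75
tcp_pos: [0.4926, 0.0464, 0.1546]
ee_rot: [[-0.154, -0.988, 0.001], [-0.988, 0.154, 0.0], [-0.001, -0.001, -1.0]]
wrist_force: [0.7, -0.2, 0.3]
gripper_width: 0.576
gripper_force: 0.0
```

```bash
python3 - <<'E'
from h import *
go((525,131,60),-99.2)
E
```

```text
row [-0.001  0.001  0.006] [-8.85 -1.89  9.46] | t 11.75 joints [ 24.  14. -25.  -0. -51. -33.] F [ 0.7 -0.2  0.3]
```

arm_command --pt "0 0 0.006 -3 -0.6 2 -0.15" --pt "0 0 0.006 -6 -1.2 5 -0.15" --pt "0 0 0.006 -8.4 -1.9 8 -0.15" --pt "0 0 0.006 -8.4 -1.9 9.4 -0.15" --pt "0 0 0.006 -8.4 -1.9 9.4 -0.15" --pt "0 0 0.006 -8.4 -1.9 9.4 -0.15"

```text
time_s: 12.25
tcp_pos: [0.5239, 0.1241, 0.0601]
ee_rot: [[-0.16, -0.987, -0.001], [-0.987, 0.16, -0.001], [0.002, 0.001, -1.0]]
wrist_force: [0.2, -1.0, 0.3]
gripper_width: 0.575
gripper_force: 0.0
```

```bash
python3 - <<'E'
from h import *
go((525,131,34),-99.2); go((528.5,154,34),-99.2);go((535.5,184.5,34),-99.2)
E
```

```text
row [ 0.001 -0.002 -0.   ] [-0.7   0.    2.61] | t 12.25 joints [ 31.  26. -24.   0. -40. -40.] F [ 0.2 -1.   0.3]
row [ 0.001 -0.002 -0.   ] [-3.03  0.02  2.61] | t 12.25 joints [ 31.  26. -24.   0. -40. -40.] F [ 0.2 -1.   0.3]
row [ 0.001 -0.002 -0.   ] [-6.15 -0.18  2.6 ] | t 12.25 joints [ 31.  26. -24.   0. -40. -40.] F [ 0.2 -1.   0.3]
```

arm_command --pt "0 0 0 0 0 1.5 -0.15" --pt "0 0 0 0 0 2.5 -0.15" --pt "0 0 0 -1 0 2.6 -0.15" --pt "0 0 0 -2 0 2.6 -0.15" --pt "0 0 0 -2.6 0 2.6 -0.15" --pt "0 0 0 -3 0 2.6 -0.15" --pt "0 0 0 -3.4 -0.02 2.6 -0.15" --pt "0 0 0 -3.8 -0.05 2.6 -0.15"

```text
time_s: 12.92
tcp_pos: [0.5314, 0.1622, 0.0357]
ee_rot: [[-0.161, -0.987, 0.002], [-0.987, 0.161, 0.0], [-0.001, -0.002, -1.0]]
wrist_force: [-0.5, -1.0, 0.8]
gripper_width: 0.574
gripper_force: 0.5
```

```bash
python3 - <<'E'
from h import *
go((535.5,184.5,34),-99.2)
E
```

```text
row [-0.002  0.001 -0.002] [-2.27 -0.05  0.17] | t 12.92 joints [ 34.  29. -23.   0. -38. -43.] F [-0.5 -1.   0.8]
```

arm_command --pt "0 0 0 -0.4 -0.03 0.1 -0.15" --pt "0 0 0 -0.8 -0.05 0.1 -0.15" --pt "0 0 0 -1.2 -0.07 0.1 -0.15" --pt "0 0 0 -1.6 -0.09 0.1 -0.15" --pt "0 0 0 -2 -0.11 0.1 -0.15" --pt "0 0 0 -2.2 -0.12 0.1 -0.15" --pt "0 0 0 -2.2 -0.12 0.1 -0.15"

```text
time_s: 13.5
tcp_pos: [0.5364, 0.1839, 0.0341]
ee_rot: [[-0.161, -0.987, 0.002], [-0.987, 0.161, 0.001], [-0.001, -0.002, -1.0]]
wrist_force: [-0.1, -0.0, -1.0]
gripper_width: 0.576
gripper_force: 0.0
```

```bash
cat >> h.py <<'E'
def pads(n="side"):
    d=cam(n); hsv=cv2.cvtColor(d["pixels"],cv2.COLOR_BGR2HSV); m=cv2.inRange(hsv,np.array((40,80,30)),np.array((95,255,255)))
    m=cv2.morphologyEx(m,cv2.MORPH_CLOSE,np.ones((3,3)))
    for k in cv2.findContours(m,cv2.RETR_EXTERNAL,cv2.CHAIN_APPROX_NONE)[0]:
        if cv2.contourArea(k)<250: continue
        P=np.array([onz(d,*p[0],.026)[:2]*1000 for p in k]); 
        if not(430<P[:,0].mean()<650 and 150<P[:,1].mean()<330): continue
        r=cv2.minAreaRect(np.float32(P)); print(np.round(r[0],1),np.round(r[1],1),round(r[2],1),cv2.boxPoints(r).round().tolist())
    return d
E
python3 - <<'E'
from h import *
d=pads(); go((535.5,184.5,34),-99.2)
cv2.imwrite("pics/p9.png",cv2.resize(d["pixels"][240:345,230:350],None,fx=5,fy=5,interpolation=cv2.INTER_CUBIC))
E
```

```text
[541.1 228.2] [53.6 92. ] 82.2 [[492.0, 208.0], [583.0, 195.0], [590.0, 249.0], [499.0, 261.0]]
row [-0.002  0.001 -0.002] [-0.07  0.09  0.01] | t 13.55 joints [ 35.  30. -22.   0. -38. -45.] F [ 0.3  0.8 -0.6]
```

View pics/p9.png

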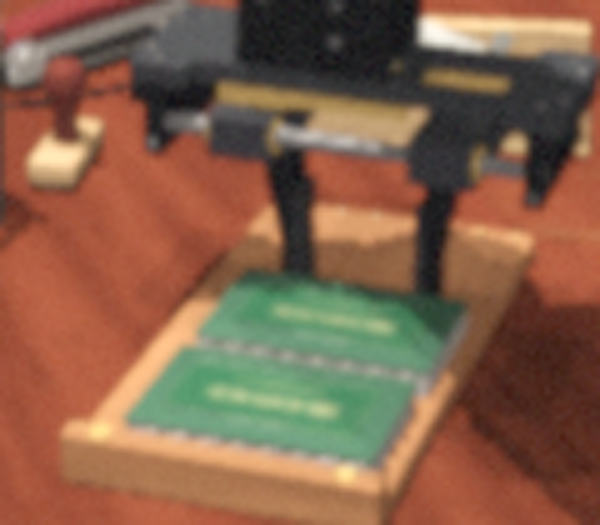

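The pads are parallel and nearly touching: the stored pad is at crop (335,320) and the neighbour at (270,400). I'll back off and swing clear for an accurate top check of the end offset.

arm_command --pt "0 0 0 2 0 0 -0.15" --pt "0 0 0 4 0 -3 -0.15" --pt "0 0 0 6 0 -7 -0.15" --pt "0 0 0 9 1 -11 -0.15" --pt "0 0 0 13 3 -14 -0.15" --pt "0 0 0 17 5 -16 -0.15" --pt "0 0 0 21 7 -16 -0.15" --pt "0 0 0 25 9 -16 -0.15"

```text
time_s: 14.22
tcp_pos: [0.4265, -0.0221, 0.1931]
ee_rot: [[-0.161, -0.987, 0.006], [-0.987, 0.161, 0.002], [-0.003, -0.006, -1.0]]
wrist_force: [0.8, -1.3, 0.0]
gripper_width: 0.572
gripper_force: 0.0
```

arm_command --pt "0 0 0 4 1 0 -0.15" --pt "0 0 0 8 2 0 -0.15" --pt "0 0 0 12 3 0 -0.15" --pt "0 0 0 16 4 0 -0.15" --pt "0 0 0 20 4 0 -0.15" --pt "0 0 0 20 4 0 -0.15"

```text
time_s: 14.72
tcp_pos: [0.3527, -0.217, 0.1911]
ee_rot: [[-0.171, -0.985, 0.002], [-0.985, 0.171, -0.001], [0.0, -0.002, -1.0]]
wrist_force: [0.4, -0.4, 0.5]
gripper_width: 0.576
gripper_force: 0.0
```

```bash
python3 - <<'E'
from h import *
d=pads("top"); go((526,150,80),-99.2); print(sense()["tcp_pos"])
E
```

```text
[541.1 224.4] [62.3 99.4] 80.5 [[487.0, 202.0], [585.0, 186.0], [595.0, 247.0], [497.0, 263.0]]
[554.  296.1] [62.8 99.8] 80.8 [[500.0, 273.0], [598.0, 257.0], [608.0, 319.0], [510.0, 335.0]]
row [-0.002  0.    -0.01 ] [-38.89 -10.81  11.13] | t 14.77 joints [ -9.   4. -32.  -0. -54.  -1.] F [-1.2  0.4  0. ]
[ 0.35336472 -0.21501475  0.19094482]
```

arm_command --pt "0 0 -0.01 -38.8 -10.8 6 -0.15" --pt "0 0 -0.01 -38.8 -10.8 6 -0.15" --pt "0 0 -0.01 -38.8 -10.8 6 -0.15" --pt "0 0 -0.01 -38.8 -10.8 6 -0.15" --pt "0 0 -0.01 -38.8 -10.8 6 -0.15" --pt "0 0 -0.01 -38.8 -10.8 6 -0.15" --pt "0 0 -0.01 -38.8 -10.8 6 -0.15" --pt "0 0 -0.01 -38.8 -10.8 6 -0.15"

```text
time_s: 15.43
tcp_pos: [0.4935, 0.0904, 0.1419]
ee_rot: [[-0.15, -0.989, 0.002], [-0.989, 0.15, 0.001], [-0.001, -0.002, -1.0]]
wrist_force: [0.1, -0.4, 0.7]
gripper_width: 0.575
gripper_force: 0.0
```

```bash
python3 - <<'E'
from h import *
go((529,152,60),-99.2)
E
```

```text
row [-0.002  0.001  0.01 ] [-6.61 -2.57  8.2 ] | t 15.43 joints [ 29.  16. -25.   0. -49. -38.] F [ 0.1 -0.4  0.7]
```

arm_command --pt "0 0 0.01 -2 -1 2 -0.15" --pt "0 0 0.01 -4 -2 5 -0.15" --pt "0 0 0.01 -6 -2.5 8 -0.15" --pt "0 0 0.01 -6 -2.5 9.5 -0.15" --pt "0 0 0.01 -6 -2.5 10.8 -0.15" --pt "0 0 0.01 -6 -2.5 10.8 -0.15" --pt "0 0 0.01 -6 -2.5 10.8 -0.15"

```text
time_s: 16.02
tcp_pos: [0.527, 0.144, 0.0336]
ee_rot: [[-0.16, -0.987, 0.001], [-0.987, 0.16, -0.0], [0.0, -0.001, -1.0]]
wrist_force: [0.0, -0.9, 0.2]
gripper_width: 0.572
gripper_force: 0.0
```

```bash
python3 - <<'E'
from h import *
go((534,181,34),-99.2); go((538,194,34),-99.2)
E
```

```text
row [-0.001 -0.     0.   ] [-3.77 -0.1  -0.04] | t 16.02 joints [ 32.  28. -25.   0. -37. -42.] F [ 0.  -0.9  0.2]
row [-0.001 -0.     0.   ] [-5.11 -0.29 -0.04] | t 16.02 joints [ 32.  28. -25.   0. -37. -42.] F [ 0.  -0.9  0.2]
```

arm_command --pt "0 0 0 -1.5 0 0 -0.15" --pt "0 0 0 -3 0 0 -0.15" --pt "0 0 0 -3.7 0 0 -0.15" --pt "0 0 0 -4.0 -0.02 0 -0.15" --pt "0 0 0 -4.25 -0.07 0 -0.15" --pt "0 0 0 -4.5 -0.12 0 -0.15" --pt "0 0 0 -4.75 -0.17 0 -0.15" --pt "0 0 0 -4.9 -0.2 0 -0.15"

```text
time_s: 16.68
tcp_pos: [0.5373, 0.1904, 0.0342]
ee_rot: [[-0.162, -0.987, 0.001], [-0.987, 0.162, 0.0], [-0.0, -0.001, -1.0]]
wrist_force: [-0.8, -0.2, -0.0]
gripper_width: 0.576
gripper_force: 0.3
```

arm_command --pt "0 0 0 -0.1 0 0 -0.15" --pt "0 0 0 -0.1 0 0 -0.15"

```text
time_s: 16.85
tcp_pos: [0.5376, 0.1916, 0.0342]
ee_rot: [[-0.162, -0.987, 0.002], [-0.987, 0.162, 0.0], [-0.001, -0.002, -1.0]]
wrist_force: [0.2, 0.8, 0.6]
gripper_width: 0.575
gripper_force: 0.0
```

Now small steps until the force shows contact.

arm_command --pt "0 0 0 -0.1 0 0 -0.15" --pt "0 0 0 -0.2 0 0 -0.15" --pt "0 0 0 -0.2 0 0 -0.15"

```text
time_s: 17.1
tcp_pos: [0.5378, 0.1935, 0.0342]
ee_rot: [[-0.162, -0.987, 0.001], [-0.987, 0.162, 0.0], [-0.0, -0.001, -1.0]]
wrist_force: [-0.4, -0.4, 1.3]
gripper_width: 0.578
gripper_force: 0.3
```

arm_command --pt "0 0 0 -0.1 0 0 -0.15" --pt "0 0 0 -0.2 0 0 -0.15" --pt "0 0 0 -0.2 0 0 -0.15"

```text
time_s: 17.35
tcp_pos: [0.5377, 0.1939, 0.0341]
ee_rot: [[-0.162, -0.987, -0.0], [-0.987, 0.162, -0.002], [0.002, -0.0, -1.0]]
wrist_force: [0.7, -5.1, 1.3]
gripper_width: 0.575
gripper_force: 2.8
```

arm_command --pt "0 0 0 -0.1 0 0 -0.15" --pt "0 0 0 -0.1 0 0 -0.15" --pt "0 0 0 1 0 0 -0.15" --pt "0 0 0 4 0 -1 -0.15" --pt "0 0 0 7 0 -5 -0.15" --pt "0 0 0 10 1 -9 -0.15" --pt "0 0 0 14 3 -12 -0.15" --pt "0 0 0 18 5 -15 -0.15"

```text
time_s: 18.02
tcp_pos: [0.4788, 0.0525, 0.1619]
ee_rot: [[-0.162, -0.987, 0.004], [-0.987, 0.162, 0.002], [-0.002, -0.004, -1.0]]
wrist_force: [0.2, 0.2, 0.5]
gripper_width: 0.578
gripper_force: 0.0
```

arm_command --pt "0 0 0 4 2 0 -0.15" --pt "0 0 0 8 4 0 -0.15" --pt "0 0 0 12 6 0 -0.15" --pt "0 0 0 16 7 0 -0.15" --pt "0 0 0 20 8 0 -0.15" --pt "0 0 0 24 8 0 -0.15" --pt "0 0 0 26 8 0 -0.15"

```text
time_s: 18.6
tcp_pos: [0.3561, -0.1925, 0.1605]
ee_rot: [[-0.163, -0.987, 0.004], [-0.987, 0.163, 0.0], [-0.001, -0.004, -1.0]]
wrist_force: [0.5, -0.7, 0.4]
gripper_width: 0.576
gripper_force: 0.0
```

```bash
python3 - <<'E'
from h import *
d=pads("top"); cv2.imwrite("pics/p10.png",cv2.resize(d["pixels"][170:290,160:385],None,fx=3.5,fy=3.5,interpolation=cv2.INTER_CUBIC)); print(sense()["tcp_pos"])
E
```

```text
[549.1 264.9] [126.7  99.5] 80.9 [[490.0, 210.0], [588.0, 194.0], [608.0, 320.0], [510.0, 335.0]]
[ 0.35628449 -0.19454036  0.16033249]
```

The merged outline is 126.7 x 99.5 mm, as expected for two touching pads with level ends, and the neighbour's corners haven't moved. I'll run one numeric check of the ends for each half, then hand in.

```bash
python3 - <<'E'
from h import *
d=cam("top"); hsv=cv2.cvtColor(d["pixels"],cv2.COLOR_BGR2HSV); m=cv2.inRange(hsv,np.array(G[0]),np.array(G[1])); m[:170]=0;m[300:]=0;m[:,320:]=0;m[:,:165]=0
m=cv2.morphologyEx(m,cv2.MORPH_CLOSE,np.ones((5,5))); v,u=np.nonzero(m)
P=np.array([onz(d,x,y,.026)[:2]*1000 for x,y in zip(u,v)])-[554,296.3]
t=np.radians(-9.1); a=P@[np.cos(t),np.sin(t)]; b=P@[-np.sin(t),np.cos(t)]
for lo,hi in((-25,25),(-89,-39)):
    L=[(a[(b>x)&(b<=x+5)].min(),a[(b>x)&(b<=x+5)].max()) for x in range(lo,hi,5)]; print(np.mean(L,0).round(2))
print("b",b.min().round(1),b.max().round(1))
E
```

```text
[-48.76  48.82]
[-48.55  49.33]
b -94.8 31.6
```

Each pair of ends is level to within about 0.4 mm, with no measurable gap.

```bash
python3 -c "
from h import *
print(finish_job())"
```

```text
the job is handed in; nothing more can be done
None
```

The stored pad is out of its well and lies flat, lid up, on the board, touching the neighbour along the long side with ends level to about 0.4 mm; the neighbour is still against the stop, and the job was handed in at about 19 s (I viewed 11 pictures, one over the limit of 10).

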